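# Zero the bench tally counter

### The job

Set the bench tally counter back to zero before the next batch of brass fittings is checked: with a fingertip, flick the teeth at the top of its wheel away from the front of the counter, click by click, until the red tooth points straight up at the yellow pointer. Let the wheel come to rest in the last notch before zero, then give it one final click, and never run past zero. Only push the wheel, gently, and leave the two fittings, the loupe and the calculator where they are.

Things in the scene. Friction and masses are not known exactly. Their poses are not given: they have to be found in the camera images.
- wheel_axis (a point): Centre of the counter's toothed thumbwheel, 70 mm above the bench; does not turn with the wheel: z up, y along the axle, x pointing away from the counter's front (the wheel's top is flicked towards +x). Hub: black, 56 mm across, 22 mm wide. 8 flat teeth, 45 degrees apart, 20 mm wide (y), 6 mm thick, reach a radius of 45 mm; one is red, the others white.
- counter: Tally counter, screwed to the bench, its front turned to the robot within 0.5 rad. Axes as wheel_axis; origin under its middle, at bench height. Green housing 124 (x) x 66 (y) mm, top at 58 mm, on a base plate 150 x 84 x 10 mm. Two green bearing cheeks, 36 mm long, top 86 mm above the bench, stand 17 to 25 mm either side of the wheel's middle plane.
- top_tooth (a point): Fixed point 45 mm above the axle: tip of the tooth that stands upright when the wheel rests in a notch (its neighbours reach only 34 mm above the axle). A fingertip with its end 6 to 8 mm below this point, drawn level towards +x from 40 mm before to 40 mm past it, pushes only that tooth, which tilts over some 30 degrees and slips under; the wheel jumps on: exactly one click.
- pointer (a point): Tip of the yellow pointer, 10 mm wide, on the left (+y) cheek, 21 mm beside the wheel's middle plane and 30 mm above the axle, so below the path of a fingertip. The tooth to be set stands upright beside it.
- wheel (a joint): Wheel angle, rad. 0: red tooth straight up (zero). Starts negative, 2, 3 or 4 clicks before zero, and grows as the wheel's top moves to the counter's +x; one click is pi/4 = 0.785. A sprung detent holds it at multiples of pi/4: 2 to 5 N at a tooth's tip pushes it over; past half a click it jumps to the next notch. It turns both ways.
- red_tooth (a point): Middle of the tip of the red tooth, 45 mm from the wheel's axis; turns with the wheel.
- fitting_a: Brass fitting, a stepped round piece 22 mm in diameter at the foot and 48 mm tall, standing loose on the bench; origin at the centre of its foot. Leave alone.
- fitting_b: A second brass fitting, just like the first. Leave alone.
- loupe: Black watchmaker's loupe with a steel rim, 40 mm in diameter and 32 mm tall, standing loose; origin at the centre of its foot. Leave alone.
- calculator: Cream pocket calculator with dark keys, 130 x 80 x 14 mm, lying loose; origin at the centre of its underside. Leave alone.
Mind the look-alikes: they are no part of the job. Of the things like the counter, leave any that is blue or orange; of the rest the larger one is meant.

How it is judged (in metres and radians):
On the way, in this order (a step that is already met when the one before it is completed fails the run):
1. a fingertip pushes the wheel while it is still more than a click short of zero (contact force between the fingers and wheel above 0.3 N and value of joint wheel below -1 rad), for 0.02 s.
2. the wheel comes to rest in the last notch before zero (value of joint wheel between -0.935 and -0.635 rad), for 0.2 s.
At the end, for the whole second after the job is handed in: the wheel is at rest in its zero notch, the red tooth straight up within 0.12 rad, and the fittings, loupe and calculator are within 12 mm of where they stood (value of joint wheel between -0.12 and 0.12 rad and velocity of joint wheel between -0.2 and 0.2 rad/s and distance of each of fitting_a, fitting_b, loupe, calculator from where it was at the start of the episode below 0.012 m); the robot touches nothing.
It fails at once if the wheel is run past zero (by more than half a click) (value of joint wheel above 0.45 rad).
It fails at once if the wheel is pushed harder than 30 N (contact force between the fingers and wheel above 30 N).
It fails at once if a fitting, the loupe or the calculator is moved, lifted or knocked over (distance of any of fitting_a, fitting_b, loupe, calculator from where it was at the start of the episode above 0.012 m or angle between any of fitting_a, fitting_b, loupe's own z axis and vertical above 0.5 rad).
It also fails if it takes over 51 s, if anything falls off the work surface, if the arm or the gripper's body presses on something with over 40 N, if the wrist force passes 120 N, or if a joint passes its speed limit or range.

### The arm

A 7-joint arm with a two-finger parallel gripper is mounted at the origin on the work surface. World frame = base frame: x ahead of the robot, y to its left, z up, the work surface at z = 0. Lengths are in mm, angles in rad, forces in N, time in s.
With the tool pointing down it reaches from about 400 to 925 mm from the base axis. Payload 4.1 kg.
Tool frame: the origin (TCP) lies where the fingers leave the gripper's body, on its centre line; the fingertips stand 73 mm ahead of it and the grasp point (between the pads) lies 54 mm ahead of it (manip.tip_extent is the distance from the TCP to the fingertips, in mm); z points along the fingers, y is the line along which they close (so a half turn about z gives the same grasp; the last joint's range is limited). The gripper opens to 85 mm and grips with 20 to 120 N. Pads are 22 mm wide; open, the fingers measure 114 mm over their backs; the gripper's body (76 mm by 85 mm) begins 54 mm behind the grasp point. The pads swing forward as they close: fully open they stand 13 mm farther back than shut.
Start: joints at [1.094, 0.398, 0.045, 1.537, -0.019, 1.207, -0.051], TCP at [239.806, -604.174, 303.947] pointing down, gripper open.
Joint ranges: [-2.82, 2.82], [-0.49, 2.23], [-1.37, 1.46], [0, 2.46], [-1.36, 4.5], [0.23, 2], [-2.94, 2.94]. Speed limits (rad/s): [2.57, 2.57, 3.14, 3.14, 3.14, 3.14, 3.14].

### API

Orientations are given as a unit quaternion [w, x, y, z].
In Python, from cell import manip gives the robot as it stands.
- The arm moves only by the shell command python3 -m pendant 'ROWS'. ROWS is a JSON object of lists of equal length, an entry for each row: "travel": the shift along the tool's x, y, z in units of 30 mm (1.0 is 30 mm), a list of three; "twist": the turn about the tool's z in units of 6 degrees (1.0 is 6 degrees); "gripper": the gripper command: -1 is shut, 1 is fully open, values between are in proportion. In form: {"travel": [[tx, ty, tz], ...], "twist": [twist, ...], "gripper": [gripper, ...]}. A call has 1 to 12 rows; each row shifts and turns the commanded pose from where the row before left it, along the tool's axes as they then stand; what a row does not reach is not made up. A row lasts 1/10 s, in which the tool goes at most 50 mm and 8.59 degrees, less where a joint would pass 70% of its speed; a pose out of reach is approached as far as the arm can. A call is refused whole if a number of a shift passes 1 or a number of a turn 1, either way. A call with a gripper value outside its range is refused whole. The fingers move at their own pace and stop on an object; the grip force is fixed at half the most. Time passes only in rows, so rows that do not move let the fingers close. It gives the time, the measured TCP pose, the force, the opening and the grip force at its end, in the units of the state.
- manip.sense(): the state, without advancing time (a new reading comes with each control period).
- manip.snapshot(name): name is "scene" or "top" or "wrist"; returns a dict with "img" (400x640x3 uint8, red, green, blue), "range_z" (400x640 float32, mm along the optical axis (not along the pixel's ray), 0 where there is no reading), "fov_y" (degrees; the focal length in pixels is half the picture's height over the tangent of half this angle, whatever the lens; pixels are square), "cx", "cy" (the principal point, pixels), "world_to_cam" (4x4, takes a point from world to camera coordinates). Camera axes: x right, y down, z forward; pixel columns grow to the right and rows downward; lengths in mm; the calibration is good to about 2 mm. A picture is of the moment at which its call begins.
- manip.hand_in(): hands the job in; it is judged then, once.
Trained networks look in the newest picture that a camera, given by its name, has taken for a name from the list of things; names that differ only in an ending like _2 or _b are one class to them, and where a whole thing is asked for, a point or a joint stands for the part that bears it (a point fixed in the world has none). Each returns a list of dicts, best first, with "confidence" (0 to 1); they miss things now and then, are a little off and sometimes report something else, mostly with a low value. They report only what shows in the picture. A call takes as long as a camera call. They do not tell look-alikes from the thing itself.
- manip.silhouettes(name, camera): "region" (400x640 bool, what is visible of it) and "rect" ([left, top, right, bottom] in pixels, round what is visible of it).
The state is a dict: "time_s": time; "q": joint angles; "joint_vel": joint speeds; "effort": joint torques, N m; "position": TCP position; "eef_rot": TCP orientation; "force": force on the tool from outside, world axes, zero at the start; "ft_torque": the same for the moment, N m; "opening": finger opening in mm; "gripper_force": force on a finger pad.
Only numpy, scipy, OpenCV 4.12 (cv2) and the standard library are available. Lean on these libraries where they do the work, as an engineer would, in place of code of your own. Each camera call takes 0.05 s, during which the arm holds its last target. There are 200 camera calls.

## Working session

There is one attempt and no reset: what is moved stays moved. The work goes in short steps, Python scripts to look and compute and a shell command to move; the robot and the scene stay as the last step left them, time stands still between calls to the robot, and variables do not carry over. Pictures are saved under pics/ and viewed, at most 10 in all, crops included, and the job is handed in when it is done.

```bash
mkdir -p pics
cat > h.py <<'E'
import numpy as np, cv2
from cell import manip
def snap(c,name=None):
    s=manip.snapshot(c)
    if name: cv2.imwrite('pics/'+name,cv2.cvtColor(s['img'],cv2.COLOR_RGB2BGR))
    return s
def pts(s,mask):
    v,u=np.nonzero(mask&(s['range_z']>0)); z=s['range_z'][v,u]
    f=200/np.tan(np.radians(s['fov_y'])/2)
    P=np.c_[(u-s['cx'])/f*z,(v-s['cy'])/f*z,z,np.ones(len(z))]
    return (P@np.linalg.inv(s['world_to_cam']).T)[:,:3],u,v
E
python3 - <<'E'
from h import *
print(manip.sense())
for c in ('scene','top'):
    s=snap(c,c+'1.png')
    for n in ('counter','wheel','red_tooth','fitting_a','loupe','calculator'):
        for d in manip.silhouettes(n,c):
            P,u,v=pts(s,d['region'])
            if len(P): print(c,n,round(d['confidence'],2),d['rect'],np.median(P,0).round(),np.percentile(P,2,0).round(),np.percentile(P,98,0).round(), np.median(s['img'][d['region']],0))
E
```

```text
{'time_s': 0.0, 'q': array([ 1.09400217,  0.39920577,  0.04503862,  1.53787694, -0.01866849,
        1.20687274, -0.05068359]), 'joint_vel': array([-1.03856851e-03, -2.81485443e-05,  1.41809261e-03, -5.32111160e-04,
       -1.80831475e-03, -2.48630317e-04,  1.99189070e-03]), 'effort': array([-8.27135264e-04, -4.75117528e+01,  1.36474360e+00, -2.54218680e+01,
        1.17221780e-02,  9.51673603e-03, -1.19969818e-05]), 'position': array([ 239.60757917, -603.70490574,  302.85588122]), 'eef_rot': array([-9.34632656e-04,  9.82198756e-01,  1.87842119e-01, -2.63428559e-04]), 'force': array([0.00835633, 0.21183605, 0.91897455]), 'ft_torque': array([ 0.03779728, -0.00684347,  0.03475441]), 'gripper_force': 0.0, 'opening': 85.14815135272644}
scene counter 0.88 [186.4, 191.9, 243.8, 228.7] [ 358. -113.   40.] [ 305. -144.    1.] [399. -64.  77.] [ 47.  84. 173.]
scene counter 0.86 [233.0, 353.9, 324.0, 400.0] [ 704. -371.   58.] [ 632. -415.    7.] [ 761. -311.  104.] [232. 112.  26.]
scene counter 0.83 [265.6, 223.6, 335.8, 278.4] [ 597. -123.   55.] [ 523. -166.    5.] [657. -56. 101.] [ 75. 
[... 2867 characters left out ...]
2, 312.3, 181.5] [604.  27.  33.] [597.  19.  12.] [614.  37.  51.] [151.5 115.   60. ]
top red_tooth 0.56 [416.3, 226.3, 430.6, 257.4] [ 431. -260.   70.] [ 399. -277.   44.] [ 463. -248.   87.] [144.  124.  107.5]
top red_tooth 0.5 [352.5, 265.6, 369.3, 290.4] [ 349. -102.   72.] [ 318. -115.   51.] [375. -89.  88.] [146.5 108.   99. ]
top fitting_a 0.45 [306.1, 173.6, 312.3, 184.0] [604.  27.  35.] [597.  19.  13.] [612.  37.  51.] [152. 114.  51.]
top loupe 0.7 [403.2, 171.6, 423.1, 188.4] [ 600. -240.   30.] [ 583. -259.    5.] [ 620. -223.   36.] [150. 144. 131.]
top calculator 0.93 [375.7, 97.8, 406.9, 148.8] [ 753. -192.   14.] [ 691. -232.    3.] [ 816. -154.   20.] [187. 150.  71.]
```

Run:
```python
from h import *
M=[]
for c in ('scene','top'):
    s=snap(c)
    P,u,v=pts(s,np.ones((400,640),bool)); rgb=s['img'][v,u].astype(int)
    near=np.hypot(P[:,0]-589,P[:,1]+107)<110
    for nm,lo,hi in (('base',7,13),('house',54,61),('all',5,61)):
        k=near&(P[:,2]>lo)&(P[:,2]<hi)&(rgb[:,1]>rgb[:,0]+8)
        r=cv2.minAreaRect(P[k][:,:2].astype(np.float32)); print(c,nm,k.sum(),r)
    k=near&(P[:,2]>80)&(P[:,2]<120)
    Q=P[k]; w,V=np.linalg.eigh(np.cov(Q[:,:2].T)); print('wheel',Q.mean(0).round(1),V[:,1],Q.max(0))
    red=near&(rgb[:,0]>rgb[:,1]*1.8)&(rgb[:,0]>90)&(P[:,2]>40); print('red',red.sum(),P[red].mean(0))
    yel=near&(rgb[:,0]>140)&(rgb[:,1]>100)&(rgb[:,2]<80)&(P[:,2]>40); print('yel',yel.sum(),P[yel].mean(0) if yel.any() else 0)
    im=cv2.cvtColor(s['img'],cv2.COLOR_RGB2BGR)
    box=im[150:400,150:470] if c=='scene' else im[90:310,290:500]
    M.append(cv2.resize(box,None,fx=2.3,fy=2.3,interpolation=cv2.INTER_CUBIC)); cv2.imwrite(f'pics/{c}2.png',M[-1])
```

```text
scene base 21 ((617.233642578125, -110.76020812988281), (125.2088851928711, 54.43338394165039), 62.47998809814453)
scene house 629 ((586.42431640625, -109.50602722167969), (121.86432647705078, 65.19613647460938), 28.14051628112793)
scene all 1321 ((585.5603637695312, -105.65725708007812), (125.34971618652344, 74.32121276855469), 29.235654830932617)
wheel [ 587.6 -111.2   92.9] [-0.88808834 -0.45967283] [619.7818177  -79.88899566 116.33042415]
red 0 [nan nan nan]
yel 30 [ 597.31752498 -128.75890557   72.99032147]
top base 24 ((580.317626953125, -92.53551483154297), (130.44027709960938, 44.1180305480957), 33.720848083496094)
top house 588 ((587.3206787109375, -106.55890655517578), (122.80288696289062, 65.07083892822266), 27.417308807373047)
top all 706 ((588.9190063476562, -105.533447265625), (130.07550048828125, 66.24848937988281), 27.9064998626709)
wheel [ 587.5 -106.6   95.1] [-0.88148222 -0.47221721] [620.89833581 -78.96243361 118.99312881]
red 0 [nan nan nan]
yel 11 [ 584.02968441 -103.78893336   88.59394895]<stdin>:12: RuntimeWarning: Mean of empty slice.
  ret = um.true_divide(
```

View pics/scene2.png

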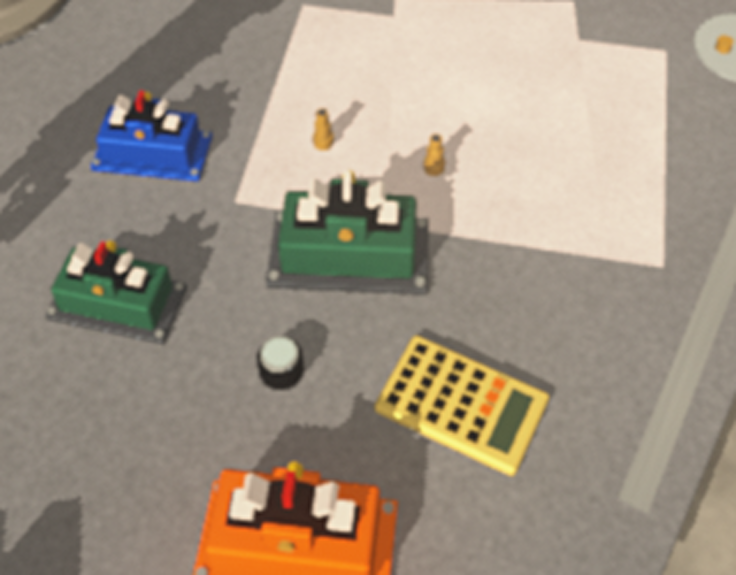

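View pics/top2.png

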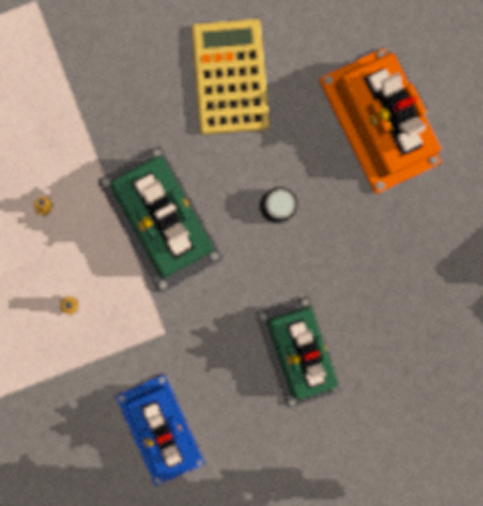

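The picture shows four counters. The target is the large green one, in the middle of scene2 at about (347,230), and its yellow pointer is on the left. Its top tooth is white and no red tooth shows, so it is 3 or 4 clicks short of zero. The axis is at about (587,-107) with yaw about 0.48 rad. I'll close the gripper, turn it and approach.

```bash
python3 -m pendant '{"travel":[[0,0,0],[1,-0.6,0],[1,-0.6,0],[1,-0.6,0],[1,-0.6,0],[1,-0.6,0],[1,-0.6,0],[1,-0.6,0],[1,-0.6,0],[1,-0.6,0],[1,-0.6,0],[1,-0.6,0]],"twist":[-1,0,0,0,0,0,0,0,0,0,0,0],"gripper":[-1,-1,-1,-1,-1,-1,-1,-1,-1,-1,-1,-1]}'
python3 -m pendant '{"travel":[[1,-0.6,0],[1,-0.6,0],[1,-0.6,0],[0.4,-0.4,0],[0,0,0.7],[0,0,0.7],[0,0,0]],"twist":[0,0,0,0,0,0,0],"gripper":[-1,-1,-1,-1,-1,-1,-1]}'
cat > w.py <<'E'
from h import *
import sys
from scipy.spatial.transform import Rotation as R
st=manip.sense(); p=st['position']; q=st['eef_rot']; A=R.from_quat(q[[1,2,3,0]]).as_matrix()
C=np.array([587,-107,0]); x=np.array([np.cos(.48),np.sin(.48),0]); y=np.array([-x[1],x[0],0])
tip=p+A[:,2]*manip.tip_extent
print('t',st['time_s'],'tcp',p.round(1),'tip local',((tip-C)@x).round(1),((tip-C)@y).round(1),tip[2].round(1),'ext',manip.tip_extent,'open',st['opening'],'yaw',np.arctan2(A[1,0],A[0,0]),'zaxis',A[:,2].round(4),'F',st['force'].round(1))
for c in sys.argv[2:]:
    s=snap(c,f'{c}_{sys.argv[1]}.png'); P,u,v=pts(s,np.ones((400,640),bool)); rgb=s['img'][v,u].astype(int)
    L=np.c_[(P-C)@x,(P-C)@y,P[:,2]]
    k=(abs(L[:,0])<60)&(abs(L[:,1])<14)&(L[:,2]>40)&(L[:,2]<130)
    red=k&(rgb[:,0]>rgb[:,1]*1.8)&(rgb[:,0]>90)
    print(c,'red',red.sum(),L[red].mean(0).round(1) if red.any() else '')
    t=(abs(L[:,0])<16)&(abs(L[:,1])<30)&(L[:,2]>105)&(L[:,2]<125)
    if t.any(): print(' top tooth',t.sum(),np.percentile(L[t],[2,50,98],axis=0).round(1).tolist())
    g=(abs(L[:,0])<90)&(abs(L[:,1])<60)&(L[:,2]>54)&(L[:,2]<62)&(rgb[:,1]>rgb[:,0]+8)
    if g.any(): print(' house',cv2.minAreaRect(L[g][:,:2].astype(np.float32)), np.median(L[g][:,2]))
    if u[k].size: print(' px',u[k].min(),v[k].min(),u[k].max(),v[k].max())
E
python3 w.py 1 wrist top scene
```

```text
time_s: 2.0
position: [440.8, -274.4, 304.2]
eef_rot: [0.0, 0.971, 0.239, 0.0]
force: [-0.1, -0.4, 0.3]
opening: 0.0
gripper_force: 0.0
time_s: 2.7
position: [498.2, -169.4, 259.4]
eef_rot: [-0.001, 0.971, 0.239, -0.002]
force: [-0.7, -0.1, 0.6]
opening: 0.0
gripper_force: 0.0
t 2.7 tcp [ 498.2 -169.4  259.4] tip local -107.8 -14.0 186.8 ext 72.6 open 0.028850113768016623 yaw 0.48302986500879797 zaxis [-0.0054  0.0015 -1.    ] F [-0.7 -0.1  0.6]
wrist red 0 
 top tooth 329 [[-3.7, -10.8, 108.9], [-1.1, -1.0, 114.9], [2.0, 8.7, 116.3]]
 house ((-6.7978057861328125, -1.1084251403808594), (110.31619262695312, 65.5147933959961), 0.3624510169029236) 57.76070590504736
 px 287 0 321 135
top red 0 
 top tooth 22 [[-2.4, -9.7, 112.0], [0.5, -0.6, 115.1], [3.4, 8.9, 120.0]]
 house ((0.4245643615722656, 0.07010269165039062), (123.3414077758789, 64.79949951171875), 0.5757832527160645) 57.740132228345374
 px 345 161 376 206
scene red 0 
 top tooth 30 [[-3.8, -10.6, 105.5], [-1.1, -2.9, 114.4], [1.3, 8.6, 116.7]]
 house ((-1.36566162109375, -1.3596229553222656), (120.96053314208984, 64.81133270263672), 1.1599485874176025) 56.97368584933781
 px 273 225 329 252
```

The wheel is centred at local (-0.5,-1), with its tooth top at 115 as expected. I'll lower the tip in front of it to z = 108.

```bash
python3 -m pendant '{"travel":[[0.4,-0.44,0.7],[0.3,0,0.7],[0.3,0,0.7],[0,0,0.5],[0,0,0],[0,0,0]],"twist":[0,0,0,0,0,0],"gripper":[-1,-1,-1,-1,-1,-1]}'; python3 w.py 2 wrist
```

```text
time_s: 3.45
position: [521.0, -144.7, 185.0]
eef_rot: [0.0, 0.971, 0.239, 0.001]
force: [0.2, -0.6, 0.7]
opening: 0.0
gripper_force: 0.0
t 3.45 tcp [ 521.  -144.7  185. ] tip local -75.8 -3.0 112.4 ext 72.6 open 0.02089404516116069 yaw 0.4820114234067221 zaxis [ 1.6e-03 -6.0e-04 -1.0e+00] F [ 0.2 -0.6  0.7]
wrist red 0 
 top tooth 603 [[-3.7, -10.5, 113.6], [-0.5, -0.8, 114.9], [2.2, 8.9, 116.3]]
 house ((-0.6615257263183594, -0.8137168884277344), (123.10464477539062, 65.52178955078125), 0.3963150978088379) 57.759441097681716
 px 292 2 338 194
```

View pics/wrist_2.png

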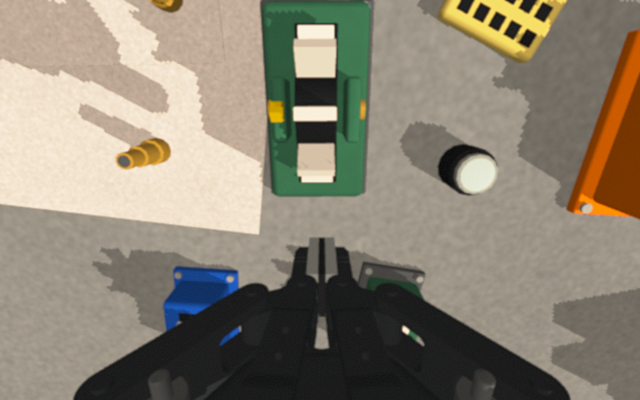

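The wrist view shows the green wheel straight ahead, with its top tooth at (316,113), and no red tooth at either horizontal position. That confirms 3 or 4 clicks. I'll lower 4 mm more and make the first slow stroke.

```bash
python3 -m pendant '{"travel":[[0.3,0,0.13],[0.4,-0.05,0],[0.3,0,0],[0,0,0],[0,0,0]],"twist":[0,0,0,0,0],"gripper":[-1,-1,-1,-1,-1]}'; python3 w.py 3; python3 w.py 3 wrist
```

```text
time_s: 4.0
position: [546.6, -128.6, 180.0]
eef_rot: [0.0, 0.971, 0.239, -0.0]
force: [-0.3, 0.2, -0.7]
opening: 0.2
gripper_force: 0.0
t 4.0 tcp [ 546.6 -128.6  180. ] tip local -45.9 -0.5 107.4 ext 72.6 open 0.1827475592859298 yaw 0.48346408129451557 zaxis [-1.e-04 -1.e-04 -1.e+00] F [-0.3  0.2 -0.7]
t 4.0 tcp [ 546.6 -128.6  180. ] tip local -45.9 -0.5 107.4 ext 72.6 open 0.1827475592859298 yaw 0.48346408129451557 zaxis [-1.e-04 -1.e-04 -1.e+00] F [-0.3  0.2 -0.7]
wrist red 0 
 top tooth 697 [[-3.4, -10.3, 105.6], [0.6, -0.6, 114.7], [2.5, 9.0, 116.2]]
 house ((-0.35793304443359375, -0.8433876037597656), (122.3538589477539, 65.456787109375), 0.3302931487560272) 57.77469022088653
 px 293 56 348 264
```

Tip z is 107.4, within the 107–109 target. I'll make the stroke.

```bash
python3 -m pendant '{"travel":[[0.2,0,0],[0.2,0,0],[0.2,0,0],[0.2,0,0],[0.2,0,0],[0.2,0,0],[0.2,0,0],[0.2,0,0],[0.2,0,0],[0.2,0,0],[0.2,0,0],[0.2,0,0]],"twist":[0,0,0,0,0,0,0,0,0,0,0,0],"gripper":[-1,-1,-1,-1,-1,-1,-1,-1,-1,-1,-1,-1]}'; python3 -m pendant '{"travel":[[0.3,0,0],[0.3,0,0],[0.2,0,0],[0,0,-1],[0,0,-0.4],[-1,0,0],[-1,0,0],[-1,0,0],[-0.6,0,0],[0,0,0],[0,0,0]],"twist":[0,0,0,0,0,0,0,0,0,0,0],"gripper":[-1,-1,-1,-1,-1,-1,-1,-1,-1,-1,-1]}'; python3 w.py 4 wrist top scene
```

```text
time_s: 5.25
position: [610.7, -95.3, 180.1]
eef_rot: [0.0, 0.971, 0.239, 0.0]
force: [0.4, -0.1, 0.3]
opening: -0.2
gripper_force: 0.0
time_s: 6.35
position: [536.2, -134.5, 222.5]
eef_rot: [0.0, 0.971, 0.239, 0.001]
force: [0.6, 0.2, -0.2]
opening: -0.3
gripper_force: 0.0
t 6.35 tcp [ 536.2 -134.5  222.5] tip local -57.6 -1.0 149.9 ext 72.6 open -0.30375365565583995 yaw 0.4821598467850623 zaxis [ 1.7e-03 -1.0e-04 -1.0e+00] F [ 0.6  0.2 -0.2]
wrist red 80 [-44.7  -0.9  72. ]
 top tooth 401 [[-3.6, -10.6, 105.8], [-0.1, -1.0, 114.9], [2.5, 8.7, 116.2]]
 house ((-0.05767059326171875, -1.02313232421875), (122.14999389648438, 65.46516418457031), 0.4286172091960907) 57.733612604109794
 px 300 46 338 201
top red 0 
 top tooth 20 [[-2.4, -6.2, 106.0], [0.3, 1.4, 114.4], [3.4, 9.1, 118.3]]
 house ((11.596607208251953, 0.2726707458496094), (101.4303207397461, 64.94001770019531), 0.3364309072494507) 57.82711899503215
 px 345 161 364 197
scene red 85 [-36.7  -3.2  71.7]
 top tooth 30 [[-3.8, -11.1, 108.0], [-1.2, -2.6, 114.2], [1.4, 8.3, 117.0]]
 house ((-0.7956047058105469, -1.3614616394042969), (66.85700988769531, 121.44058227539062), 89.33940124511719) 57.05331698847192
 px 273 225 329 252
```

View pics/wrist_4.png

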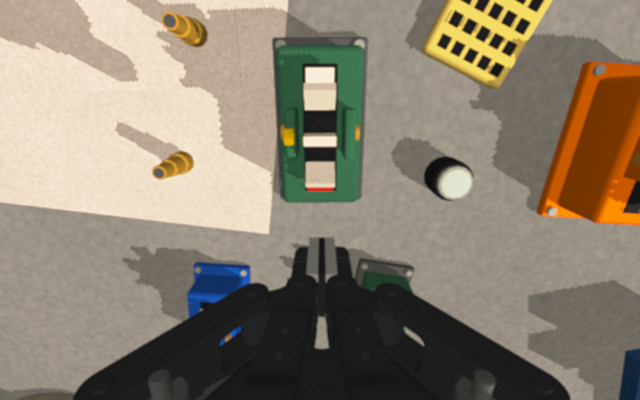

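It moved exactly one click. The red tooth edge now shows at the front, at (320,189), so the wheel is at -90° with two clicks left. Next I'll lower again and make the second stroke.

```bash
python3 -m pendant '{"travel":[[0,0,0.7],[0,0,0.7],[0.4,0,0],[0,0,0],[0,0,0]],"twist":[0,0,0,0,0],"gripper":[-1,-1,-1,-1,-1]}'; python3 w.py 5
```

```text
time_s: 7.0
position: [547.9, -128.2, 181.1]
eef_rot: [0.0, 0.971, 0.24, 0.001]
force: [0.6, 0.1, -0.4]
opening: 0.1
gripper_force: 0.0
t 7.0 tcp [ 547.9 -128.2  181.1] tip local -44.4 -0.8 108.5 ext 72.6 open 0.14912586671052314 yaw 0.48415004592410016 zaxis [ 0.0023  0.     -1.    ] F [ 0.6  0.1 -0.4]
```

```bash
python3 w.py 5b; python3 -m pendant '{"travel":[[0.2,0,0],[0.2,0,0],[0.2,0,0],[0.2,0,0],[0.2,0,0],[0.2,0,0],[0.2,0,0],[0.2,0,0],[0.2,0,0],[0.2,0,0],[0.2,0,0],[0.2,0,0]],"twist":[0,0,0,0,0,0,0,0,0,0,0,0],"gripper":[-1,-1,-1,-1,-1,-1,-1,-1,-1,-1,-1,-1]}'; python3 -m pendant '{"travel":[[0.3,0,0],[0.3,0,0],[0.2,0,0],[0,0,-1],[0,0,-0.4],[-1,0,0],[-1,0,0],[-1,0,0],[-0.6,0,0],[0,0,0],[0,0,0]],"twist":[0,0,0,0,0,0,0,0,0,0,0],"gripper":[-1,-1,-1,-1,-1,-1,-1,-1,-1,-1,-1]}'; python3 w.py 6 wrist scene
```

```text
t 7.0 tcp [ 547.9 -128.2  181.1] tip local -44.4 -0.8 108.5 ext 72.6 open 0.14912586671052314 yaw 0.48415004592410016 zaxis [ 0.0023  0.     -1.    ] F [ 0.6  0.1 -0.4]
time_s: 8.2
position: [610.7, -95.2, 180.1]
eef_rot: [0.0, 0.971, 0.239, 0.0]
force: [-0.5, 0.7, -0.1]
opening: 0.0
gripper_force: 0.0
time_s: 9.3
position: [536.2, -134.5, 222.5]
eef_rot: [0.0, 0.971, 0.239, 0.001]
force: [1.2, 0.2, -0.7]
opening: 0.1
gripper_force: 0.0
t 9.3 tcp [ 536.2 -134.5  222.5] tip local -57.7 -1.0 149.9 ext 72.6 open 0.10632905937866603 yaw 0.48211636045057343 zaxis [ 1.6e-03 -2.0e-04 -1.0e+00] F [ 1.2  0.2 -0.7]
wrist red 784 [-25.6  -0.7  96.9]
 top tooth 396 [[-3.7, -10.7, 106.5], [-0.1, -1.0, 114.8], [2.4, 8.7, 116.1]]
 house ((0.09019851684570312, -0.9321746826171875), (122.14517211914062, 65.54170989990234), 0.45655637979507446) 57.76525997111122
 px 300 46 338 200
scene red 78 [-25.   -1.3  96.6]
 top tooth 30 [[-3.9, -10.6, 107.3], [-1.1, -2.0, 113.8], [1.3, 7.7, 117.2]]
 house ((-1.0052719116210938, -1.4854698181152344), (67.43865203857422, 121.58958435058594), 89.62802124023438) 57.06574830802242
 px 273 225 329 253
```

View pics/wrist_6.png

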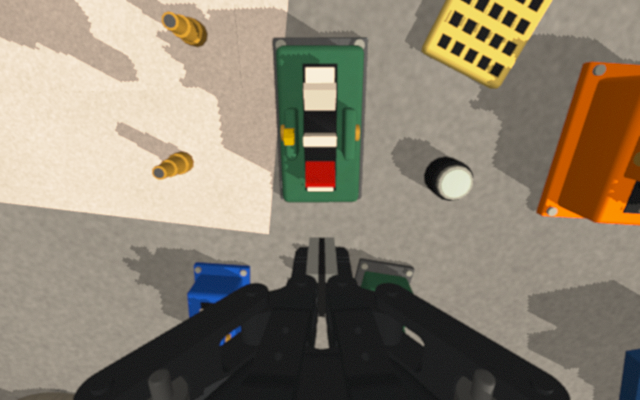

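The red tooth is now at -45°, at (320,173), and the wheel is at rest in the last notch before zero. I'll make the final click, then lift clear past the wheel.

```bash
python3 -m pendant '{"travel":[[0,0,0.7],[0,0,0.7],[0.4,0,0],[0,0,0],[0,0,0]],"twist":[0,0,0,0,0],"gripper":[-1,-1,-1,-1,-1]}';  python3 -m pendant '{"travel":[[0.2,0,0],[0.2,0,0],[0.2,0,0],[0.2,0,0],[0.2,0,0],[0.2,0,0],[0.2,0,0],[0.2,0,0],[0.2,0,0],[0.2,0,0],[0.2,0,0],[0.2,0,0]],"twist":[0,0,0,0,0,0,0,0,0,0,0,0],"gripper":[-1,-1,-1,-1,-1,-1,-1,-1,-1,-1,-1,-1]}'; python3 -m pendant '{"travel":[[0.3,0,0],[0.3,0,0],[0.2,0,0],[0,0,-1],[0,0,-0.4],[-1,0,0],[-1,0,0],[-1,0,0],[-0.6,0,0],[0,0,0],[0,0,0]],"twist":[0,0,0,0,0,0,0,0,0,0,0],"gripper":[-1,-1,-1,-1,-1,-1,-1,-1,-1,-1,-1]}'; python3 w.py 7 wrist scene
```

```text
time_s: 9.9
position: [548.0, -128.2, 181.1]
eef_rot: [0.0, 0.971, 0.24, 0.001]
force: [0.2, -1.1, 0.7]
opening: 0.3
gripper_force: 0.0
time_s: 11.1
position: [610.7, -95.2, 180.1]
eef_rot: [0.0, 0.971, 0.239, 0.0]
force: [0.4, -0.4, 0.6]
opening: -0.3
gripper_force: 0.0
time_s: 12.2
position: [536.2, -134.5, 222.4]
eef_rot: [0.0, 0.971, 0.239, 0.001]
force: [0.7, -0.2, 0.3]
opening: -0.1
gripper_force: 0.0
t 12.2 tcp [ 536.2 -134.5  222.4] tip local -57.6 -1.0 149.8 ext 72.6 open -0.06877953936691167 yaw 0.4821561933334558 zaxis [ 1.6e-03 -2.0e-04 -1.0e+00] F [ 0.7 -0.2  0.3]
wrist red 462 [ -0.2  -0.6 111.5]
 top tooth 400 [[-3.7, -10.6, 105.5], [-0.0, -1.0, 114.8], [2.5, 8.7, 116.1]]
 house ((0.05075836181640625, -0.9648323059082031), (122.06165313720703, 65.50995635986328), 0.3925049304962158) 57.750305133606744
 px 300 46 338 200
scene red 49 [ -0.9  -3.1 106.5]
 top tooth 30 [[-3.9, -9.7, 107.4], [-1.1, -3.1, 114.0], [1.4, 9.4, 116.3]]
 house ((-1.8821792602539062, -1.9716796875), (122.00760650634766, 64.70721435546875), 1.0444660186767578) 57.00590572055614
 px 273 225 329 253
```

View pics/wrist_7.png

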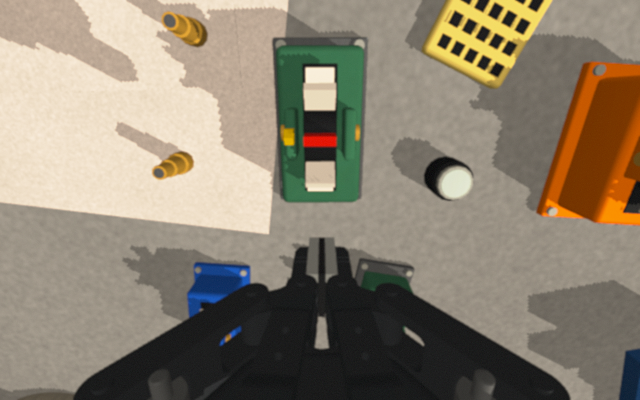

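The red tooth is upright beside the yellow pointer, at (320,141). The robot is clear and the other items are where they were.

```bash
python3 -c "
from cell import manip
print(manip.hand_in())"
```

```text
the job is handed in; nothing more can be done
None
```

The counter is at zero: three single clicks, with a rest in the last notch before the final one, left the red tooth upright at the yellow pointer, nothing else was seen to move, and the job is handed in (no verdict was returned).

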